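# Fit the die carriage to the bench snap press and clamp it

## Task

Set up the snap press: slide the loose die carriage onto the press's dovetail rail from the rail's open end, die block leading, and push it fully home against the end stop under the press head. Then press the side clamp handle down until the carriage is clamped tight: feel for it, since it bites at a different angle each time, and stop at a firm push without forcing it. Do not disturb the tin, the thread cone or the wooden pressing block.

Things in the scene. Friction and masses are not known exactly. Their poses are not given: they have to be found in the camera images.
- press: Fixed green bench press with a steel dovetail rail. Origin on the table (z = 0) under the middle of the rail's open end; y runs along the rail towards the end stop, x across, z up. Base plate x = -50 to 66, 10 high, y = -120 to 260; for y < 0 it is a bare flat apron. Place and yaw vary.
- rail_mouth (a point): Middle of the rail's top at its open end (press x = 0, y = 0, z = 28), axes as the press. Rail: y = 0 to 170, on the plate from z = 10 to 28, 28 wide at the foot and about 41 at the top; its end is square, with no lead-in.
- stop_face (a point): Middle of the end stop's face, level with the rail top (press y = 170), axes as the press. The stop is 36 high above the plate. Behind it a column; the column's arm, 44 wide, overhangs the rail from press y = 115 on, underside at z = 122, with a ram 28 across at y = 138 down to z = 99: no room there for a gripper. A hand lever above rises to z = 280.
- carriage_grip (a point): Centre of the upright dark steel die block (34 wide x, 40 long y, 46 high) on the loose aluminium die carriage, 0.5 to 0.8 kg. Axes: y to the carriage's front, x across, z up. From here the carriage runs y = -88 to +32, x = -34 to +34 (+60 at the clamp's foot); flat underside z = -53, deck z = -23, block top z = +23 with a 5 mm die on it. Fully home it is at x 0, y 138, z 63 in the press frame.
- push_plate (a point): Middle of the rear face of the upright plate at the carriage's rear (50 wide, 8 thick, 24 high above the deck), 12 above the deck; at x 0, y -88, z -11 from carriage_grip, same axes. A dovetail slot, open at both ends, runs below the carriage along y, with about 1.2 mm play each side on the rail; mounted, its feet ride on the base plate and the rail top is 24 below this point.
- clamp_lever (a joint): Angle (rad) of the clamp handle on the carriage's +x side; its axis, along x, is at x 50, y -68, z -35 from carriage_grip. 0: it points to the rear (-y), 50 degrees above level, clamp open (starts 0 to 0.08). Pressing it down raises the value; limit 1.05. Stays where left. About 5 N at its end moves it; somewhere from 0.45 to 0.9 the pad meets the rail and it stiffens: 8 to 14 N is tight, over 17 N forces it.
- lever_end (a point): Middle of the flat end paddle of the black clamp handle (paddle 18 wide, 30 long, 8 thick), 52 mm from the handle's axis, 14 mm short of its tip; moves with the handle.
- clamp_pad: Brass clamp pad, 24 long, in the carriage's slot on the +x side, in line with the handle's axis; hidden from above. The handle drives it sideways against the rail, 9 mm per rad.
- chalk_tin: Bystander: open green tin, 70 (x) x 100 x 35 high, origin under its centre.
- thread_cone: Bystander: white thread cone, 60 across, 96 high, origin under its centre.
- pressing_block: Bystander: wooden pressing block, 65 x 180 (y) x 45 high, origin under its centre.
Mind the look-alikes: they are no part of the job. There is more than one size of the part that bears carriage_grip; the job needs the middle-sized.

How it is judged:
By the outcome, as a careful person would: the job done as asked, in the order asked, and still so for the second after the job is handed in, with the robot touching nothing.
It also fails if it takes over 61 s, if anything falls off the work surface, if the arm or the gripper's body presses on something with over 40 N, if the wrist force passes 120 N, or if a joint passes its speed limit or range.

## Robot

A 6-joint arm with a two-finger parallel gripper is mounted at the origin on the work surface. World frame = base frame: x ahead of the robot, y to its left, z up, the work surface at z = 0. Lengths are in mm, angles in rad, forces in N, time in s.
With the tool pointing down it reaches from about 300 to 825 mm from the base axis. Payload 5.4 kg.
Tool frame: the origin (TCP) lies at the very end of the fingers, on their centre line; the grasp point (between the pads) lies 19 mm behind it; z points along the fingers, y is the line along which they close (so a half turn about z gives the same grasp; the last joint's range is limited). The gripper opens to 92 mm and grips with 3 to 60 N. Pads are 20 mm wide; open, the fingers measure 128 mm over their backs; the gripper's body (75 mm by 189 mm) begins 69 mm behind the grasp point.
Start: joints at [-1.458, 0.158, 1.597, -0, 1.386, -0.21], TCP at [182.379, -545.292, 214.601] pointing down, gripper open.
Joint ranges: [-2.91, 2.91], [-0.94, 2.29], [0.18, 2.7], [-1.29, 4.43], [0.17, 2.64], [-3, 3]. Speed limits (rad/s): [2.57, 2.57, 3.14, 3.14, 3.14, 3.14].

## Interface

Orientations are given as a rotation vector (axis times angle).
In Python, from rig import arm, imaging, ticket gives the robot as it stands. The module is installed in compiled form; this text tells all that it offers.
- The arm moves only by the shell command python3 -m pendant 'ROWS' [FORCE]. ROWS is JSON, a list of rows, each a list of 3 entries, a list of its own where there are three numbers: the closure in counts, from 0 (fully open) to 255 (shut), then the shift along the tool's x, y, z in mm, then the turn, a rotation vector about the tool's x, y, z in degrees. A call has 1 to 10 rows; each row is the pose to reach, as a shift and turn from the pose commanded when the call began, along the tool's axes at that moment; what a row does not reach only later rows make up. A row lasts 1/10 s, in which the tool goes at most 50 mm and 8.59 degrees, less where a joint would pass 70% of its speed; a pose out of reach is approached as far as the arm can. A call with a gripper value outside its range is refused whole. The fingers move at their own pace and stop on an object; FORCE is the grip in N (left out, the last holds). Time passes only in rows, so rows that repeat a pose let the fingers close. It gives the time, the measured TCP pose, the force, the opening and the grip force at its end, in the units of the state.
- arm.state(): the state, without advancing time (a new reading comes with each control period).
- imaging.grab_frame(name): name is "scene" or "top" or "wrist"; returns the picture (420x560x3 uint8, red, green, blue); there is no depth.
- imaging.camera_model(name): a dict with "vertical_fov" (degrees; the focal length in pixels is half the picture's height over the tangent of half this angle, whatever the lens; pixels are square), "cx", "cy" (the principal point, pixels), "rvec" (rotation vector, rad) and "tvec" (3), from world to camera coordinates, as OpenCV has them. Camera axes: x right, y down, z forward; pixel columns grow to the right and rows downward; lengths in mm; the calibration is good to about 2 mm. A picture is of the moment at which its call begins: read the wrist's pose just before it. camera_model takes no time and is no camera call; for the wrist camera it gives the pose at the moment of the call.
- ticket.finish_job(): hands the job in; it is judged then, once.
The state is a dict: "time_s": time; "joints": joint angles; "qd": joint speeds; "joint_torque": joint torques, N m; "ee_pos": TCP position; "eef_rot": TCP orientation; "contact_force": force on the tool from outside, world axes, zero at the start; "ft_torque": the same for the moment, N m; "gripper_width": finger opening in mm; "grasp_force": force on a finger pad.
Only numpy, scipy, OpenCV 4.12 (cv2) and the standard library are available. Lean on these libraries where they do the work, as an engineer would, in place of code of your own. Each camera call takes 0.05 s, during which the arm holds its last target. There are 200 camera calls.

## Working session

There is one attempt and no reset: what is moved stays moved. The work goes in short steps, Python scripts to look and compute and a shell command to move; the robot and the scene stay as the last step left them, time stands still between calls to the robot, and variables do not carry over. Pictures are saved under pics/ and viewed, at most 13 in all, crops included, and the job is handed in when it is done.

```bash
mkdir -p pics; python3 - <<'E'
from rig import arm, imaging
import cv2,numpy as np
s=arm.state();print(s)
for n in("top","scene"):
    print(n,imaging.camera_model(n)); cv2.imwrite(f"pics/{n}0.png",cv2.cvtColor(imaging.grab_frame(n),cv2.COLOR_RGB2BGR))
E
```

```text
{'time_s': 0.0, 'joints': array([-1.45807933e+00,  1.59045608e-01,  1.59820465e+00, -3.97633866e-05,
        1.38617042e+00, -2.10096410e-01]), 'qd': array([ 1.44403685e-03, -5.74536885e-05, -4.43396388e-04, -4.38645869e-04,
       -3.75393549e-04, -3.92212042e-04]), 'joint_torque': array([ 3.04816585e-04, -3.85576379e+01, -3.22105122e+01,  6.99710450e-02,
        3.79523356e-02, -1.45382269e-04]), 'ee_pos': array([ 182.31013073, -544.68922819,  213.63465185]), 'eef_rot': array([-3.09895298e+00, -5.04592886e-01, -7.83942800e-05]), 'contact_force': array([-0.35879957,  0.53878534, -0.10726636]), 'ft_torque': array([-0.00738674, -0.03512302,  0.05007622]), 'grasp_force': 0.0, 'gripper_width': 91.9579129791678}
top {'vertical_fov': 56.4199909093713, 'cx': 273.90129391912933, 'cy': 214.27482915278796, 'rvec': array([ 2.1613029 , -2.21341713,  0.08495168]), 'tvec': array([-76.60623896, 537.47501251, 977.0259138 ])}
scene {'vertical_fov': 54.109086431365355, 'cx': 283.68374121136554, 'cy': 204.6930544585029, 'rvec': array([ 0.66908641,  2.75129516, -0.93668879]), 'tvec': array([ 515.56398259, -101.27783722, 1111.25391681])}
```

View pics/top0.png

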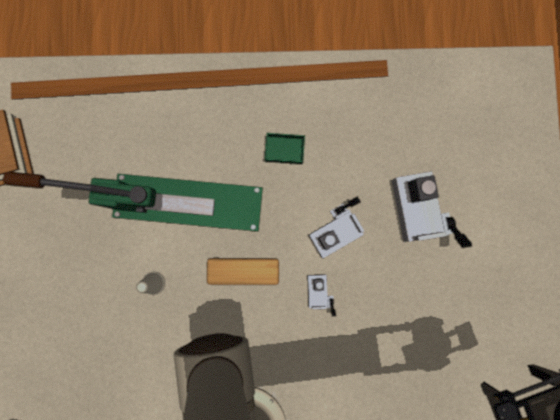

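View pics/scene0.png

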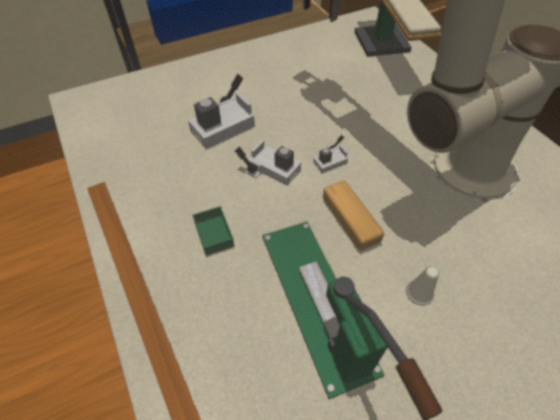

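```bash
cat > h.py <<'E'
import numpy as np,cv2
from rig import arm,imaging
from scipy.spatial.transform import Rotation as R
def ray(m,px,z,h=420):
    f=h/2/np.tan(np.radians(m["vertical_fov"]/2))
    Rm=cv2.Rodrigues(np.array(m["rvec"]))[0]; c=-Rm.T@m["tvec"]
    p=np.atleast_2d(px).astype(float)
    d=np.c_[(p[:,0]-m["cx"])/f,(p[:,1]-m["cy"])/f,np.ones(len(p))]@Rm
    z=np.broadcast_to(z,len(p))
    return c+d*((z-c[2])/d[:,2])[:,None]
def proj(m,P):
    f=210/np.tan(np.radians(m["vertical_fov"]/2))
    q=np.atleast_2d(P)@cv2.Rodrigues(np.array(m["rvec"]))[0].T+m["tvec"]
    return np.c_[q[:,0]/q[:,2]*f+m["cx"],q[:,1]/q[:,2]*f+m["cy"]]
def shot(n,name):
    m=imaging.camera_model(n);im=imaging.grab_frame(n)
    cv2.imwrite(f"pics/{name}.png",cv2.cvtColor(im,cv2.COLOR_RGB2BGR));np.save(f"pics/{name}.npy",m,allow_pickle=True);return m,im
def tool(dp):  # world shift -> tool axes
    s=arm.state();return R.from_rotvec(s["eef_rot"]).inv().apply(dp)
E
python3 - <<'E'
from h import *
m=imaging.camera_model("top");m2=imaging.camera_model("scene")
np.set_printoptions(precision=1,suppress=True)
print(ray(m,[(328,239),(347,203),(257,190),(254,227),(122,178),(117,213),(213,197),(213,215)],[81,70,10,10,10,10,28,28]))
print(ray(m2,[(285,152)],[81]))
w=imaging.camera_model("wrist");print(w); print(-cv2.Rodrigues(w["rvec"])[0].T@w["tvec"])
print(cv2.Rodrigues(w["rvec"])[0], R.from_rotvec(arm.state()["eef_rot"]).as_matrix())
a=cv2.imread("pics/top0.png")[150:300,90:400];cv2.imwrite("pics/c.png",cv2.resize(a,(775,375),interpolation=2))
E
```

```text
[[ 469.1 -216.2   81. ]
 [ 555.1 -266.8   70. ]
 [ 600.   -47.3   10. ]
 [ 504.7  -37.7   10. ]
 [ 639.4  300.5   10. ]
 [ 549.   312.9   10. ]
 [ 582.3   63.7   28. ]
 [ 536.7   64.2   28. ]]
[[ 467.2 -213.    81. ]]
{'vertical_fov': 61.81475564922964, 'cx': 282.9486729890014, 'cy': 214.49750204433425, 'rvec': array([-2.4,  1.7,  0.2]), 'tvec': array([-574. ,  -32.2,  391.1])}
[ 258.6 -519.4  383.2]
[[ 0.3 -0.9 -0. ]
 [-0.9 -0.3  0.3]
 [-0.3 -0.1 -1. ]] [[ 0.9  0.3 -0. ]
 [ 0.3 -0.9  0. ]
 [ 0.  -0.  -1. ]]
```

View pics/c.png

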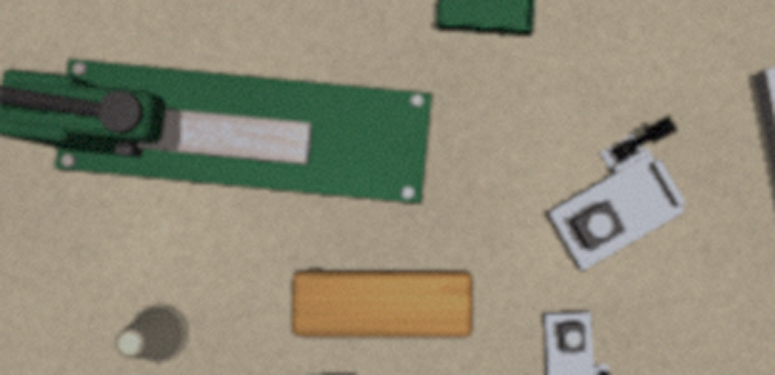

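```bash
python3 - <<'E'
from h import *
np.set_printoptions(precision=1,suppress=True)
s=arm.state();print(tool(np.array([455,-190,225])-s["ee_pos"]))
E
```

```text
[ 371.1 -250.   -10.7]
```

```bash
python3 -m pendant '[[0,[371,-250,-11],[0,0,-101]],[0,[371,-250,-11],[0,0,-101]],[0,[371,-250,-11],[0,0,-101]],[0,[371,-250,-11],[0,0,-101]],[0,[371,-250,-11],[0,0,-101]],[0,[371,-250,-11],[0,0,-101]],[0,[371,-250,-11],[0,0,-101]],[0,[371,-250,-11],[0,0,-101]],[0,[371,-250,-11],[0,0,-101]],[0,[371,-250,-11],[0,0,-101]]]' 40
```

```text
time_s: 1.1
ee_pos: [457.1, -185.8, 225.4]
eef_rot: [-1.908, -2.495, -0.003]
contact_force: [-0.2, -1.1, -0.4]
gripper_width: 91.8
grasp_force: 0.0
```

```bash
python3 -m pendant '[[0,[0,0,0],[0,0,-8]],[0,[0,0,0],[0,0,-15]],[0,[0,0,0],[0,0,-15]],[0,[0,0,0],[0,0,-15]]]'; python3 - <<'E'
from h import *
shot("wrist","w1");print(arm.state()["ee_pos"],arm.state()["eef_rot"])
E
```

```text
time_s: 1.5
ee_pos: [454.7, -190.4, 225.3]
eef_rot: [-1.588, -2.71, -0.0]
contact_force: [-0.4, 0.6, -0.8]
gripper_width: 91.8
grasp_force: 0.0
[ 454.75654608 -190.4937322   225.37790067] [-1.58764755e+00 -2.71039066e+00 -1.82613868e-04]
```

View pics/w1.png

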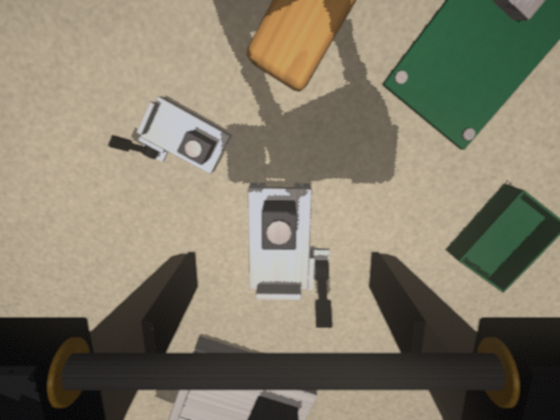

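```bash
cat > deck.py <<'E'
from h import *
np.set_printoptions(precision=2,suppress=True)
m=np.load("pics/w1.npy",allow_pickle=True).item();im=cv2.imread("pics/w1.png").astype(int)
sat=im.max(2)-im.min(2); v=im.mean(2); b=(v>150)&(im[...,0]>=im[...,2]-5)
L=[];Rr=[]
for r in range(192,275):
    c=np.where(b[r,235:325])[0]+235
    L.append((c[0]-.5,r))
    if r<240: Rr.append((c[c<318][-1]+.5,r))
for P in(L,Rr):
    W=ray(m,P,30)[:,:2]; vx,vy,x0,y0=cv2.fitLine(W.astype(np.float32),cv2.DIST_HUBER,0,.01,.01).ravel()
    if vy<0: vx,vy=-vx,-vy
    print("line",np.degrees(np.arctan2(vy,vx)),x0,y0, "normal off",x0*vy-y0*vx)
F=[]
for c in range(256,306):
    r=np.where(b[178:196,c])[0]
    if len(r):F.append((c,r[0]+177.5))
W=ray(m,F,30)[:,:2];vx,vy,x0,y0=cv2.fitLine(W.astype(np.float32),cv2.DIST_HUBER,0,.01,.01).ravel();print("front",np.degrees(np.arctan2(vy,vx)),x0,y0)
sub=im[210:255,258:300].astype(np.uint8);print(im[232,255:305].tolist())
d=(im[...,2]>im[...,0]+8)&(v>110);d[:215]=0;d[250:]=0;d[:,:262]=0;d[:,297:]=0
print("die px",np.argwhere(d).mean(0)[::-1],d.sum(),ray(m,np.argwhere(d).mean(0)[::-1],81))
s=arm.state();print("yaw",np.degrees(2*np.arctan2(-s["eef_rot"][1],-s["eef_rot"][0])))
E
python3 deck.py
```

```text
line 119.5709 444.826 -249.75464 normal off 263.6315
line 117.96429 493.46564 -201.83485 normal off 341.20398
front 25.13296 446.8737 -194.48805
[[209, 202, 200], [209, 202, 200], [208, 201, 199], [210, 203, 201], [208, 202, 201], [196, 191, 189], [158, 154, 154], [108, 107, 110], [85, 88, 91], [88, 90, 95], [99, 101, 107], [126, 132, 141], [156, 162, 175], [173, 180, 194], [177, 184, 199], [177, 184, 199], [178, 185, 200], [179, 187, 200], [179, 187, 200], [178, 185, 199], [174, 182, 196], [174, 181, 195], [173, 180, 194], [172, 179, 193], [172, 178, 193], [174, 181, 195], [174, 182, 196], [174, 181, 196], [173, 180, 195], [173, 179, 194], [173, 180, 196], [173, 180, 196], [172, 179, 192], [169, 176, 190], [164, 170, 184], [145, 151, 162], [115, 119, 128], [92, 95, 100], [84, 86, 90], [85, 87, 91], [110, 111, 112], [160, 159, 158], [195, 192, 190], [207, 201, 199], [210, 202, 201], [207, 201, 199], [205, 202, 200], [202, 202, 200], [200, 201, 200], [201, 201, 200]]
die px [278.38 232.45] 488 [[ 465.23 -219.14   81.  ]]
yaw 119.27958189740082
```

```bash
python3 - <<'E'
from h import *
s=arm.state();print(tool(np.array([465.2,-219.1,38])-s["ee_pos"]))
E
```

```text
[-30.14132069  -4.85844227 187.36530702]
```

```bash
python3 -m pendant '[[0,[-30,-5,40],[0,0,0]],[0,[-30,-5,90],[0,0,0]],[0,[-30,-5,130],[0,0,0]],[0,[-30,-5,165],[0,0,0]],[0,[-30,-5,187],[0,0,0]],[0,[-30,-5,187],[0,0,0]],[0,[-30,-5,187],[0,0,0]]]' && python3 -m pendant '[[170,[0,0,0],[0,0,0]],[170,[0,0,0],[0,0,0]],[170,[0,0,0],[0,0,0]],[170,[0,0,0],[0,0,0]],[170,[0,0,0],[0,0,0]],[170,[0,0,0],[0,0,0]],[170,[0,0,0],[0,0,0]],[170,[0,0,0],[0,0,0]],[170,[0,0,0],[0,0,0]],[170,[0,0,0],[0,0,0]]]' 40
```

```text
time_s: 2.25
ee_pos: [465.4, -219.3, 39.1]
eef_rot: [1.586, 2.712, -0.0]
contact_force: [0.0, 0.5, -0.7]
gripper_width: 91.5
grasp_force: 0.0
time_s: 3.25
ee_pos: [465.3, -219.0, 38.6]
eef_rot: [-1.584, -2.713, -0.0]
contact_force: [0.7, 1.1, 0.4]
gripper_width: 34.0
grasp_force: 39.9
```

```bash
python3 - <<'E'
from h import *
s=arm.state();print(tool(np.array([551,-11,115])-s["ee_pos"]))
E
```

```text
[139.10846735 176.82387885 -76.38333279]
```

```bash
python3 -m pendant '[[170,[0,0,-20],[0,0,0]],[170,[0,0,-45],[0,0,0]],[170,[0,0,-76],[0,0,0]],[170,[20,26,-76],[0,0,4]],[170,[45,58,-76],[0,0,11]],[170,[70,90,-76],[0,0,18]],[170,[95,122,-76],[0,0,25]],[170,[120,152,-76],[0,0,31]],[170,[139,177,-76],[0,0,36]],[170,[139,177,-76],[0,0,36]]]' && python3 -m pendant '[[170,[0,0,0],[0,0,0]],[170,[0,0,0],[0,0,0]]]'; python3 - <<'E'
from h import *
shot("wrist","w2");print(arm.state()["ee_pos"],arm.state()["eef_rot"])
E
```

```text
time_s: 4.25
ee_pos: [550.4, -7.0, 112.7]
eef_rot: [-2.339, -2.091, 0.001]
contact_force: [0.0, -0.0, -6.7]
gripper_width: 34.3
grasp_force: 40.0
time_s: 4.45
ee_pos: [550.0, -11.5, 113.4]
eef_rot: [-2.344, -2.089, 0.003]
contact_force: [-0.1, -1.0, -6.4]
gripper_width: 34.1
grasp_force: 40.0
[550.20686856 -11.80499759 113.75537615] [-2.34461267e+00 -2.08897431e+00  1.99765298e-03]
```

View pics/w2.png

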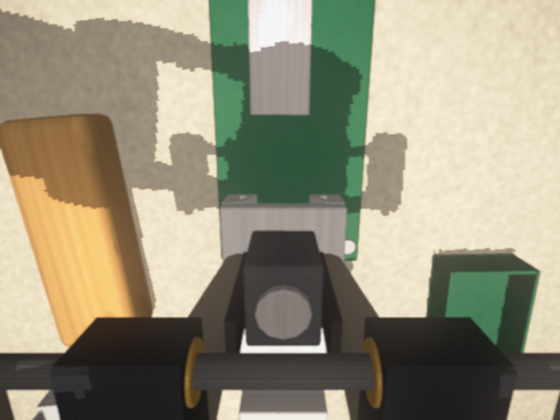

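```bash
cat > rail.py <<'E'
import sys
from h import *
np.set_printoptions(precision=2,suppress=True)
n=sys.argv[1];r0,r1=int(sys.argv[2]),int(sys.argv[3]);cl,cr=int(sys.argv[4]),int(sys.argv[5])
m=np.load(f"pics/{n}.npy",allow_pickle=True).item();im=cv2.imread(f"pics/{n}.png").astype(int)
g=(im[...,1]-im[...,2])/(im.sum(2)+1)   # greenness
s=arm.state();Rt=R.from_rotvec(s["eef_rot"])
T=lambda W:Rt.inv().apply(W-s["ee_pos"])
def sub(a,lo,up):  # subpixel crossing of mid level
    t=(a.min()+a.max())/2
    i=np.where(np.diff(a>t))[0]; i=i[0]
    return i+(t-a[i])/(a[i+1]-a[i])
def fit(P,z,lab):
    W=T(ray(m,P,z));l=cv2.fitLine(W[:,:2].astype(np.float32),cv2.DIST_HUBER,0,.01,.01).ravel()
    print(lab,"dir deg",np.degrees(np.arctan2(l[1],l[0])),"pt tool xy",l[2:]);return l
L=[(cl-10+sub(g[r,cl-10:cl+11],0,0),r) for r in range(r0,r1)]
Q=[(cr-10+sub(g[r,cr-10:cr+11],0,0),r) for r in range(r0,r1)]
a=fit(L,28,"L");b=fit(Q,28,"R")
f=lambda l,x:l[3]+(x-l[2])*l[1]/l[0]
for x in (0,100,150): print(x,"left",f(a,x),"right",f(b,x),"mid",(f(a,x)+f(b,x))/2)
E_=[(c,r1-4+sub(g[r1-4:r1+18,c],0,0)) for c in range(cl+8,cr-8)]
fit(E_,28,"end")
print("tcp",s["ee_pos"])
E
python3 rail.py w2 5 105 249 310; python3 - <<'E'
from h import *
np.set_printoptions(precision=2,suppress=True)
m=np.load("pics/w2.npy",allow_pickle=True).item();s=arm.state();Rt=R.from_rotvec(s["eef_rot"]);z=s["ee_pos"][2]
# die centre, block top front corners, carriage front deck corners
P=[(284,313),(247,232),(315,232),(223,206),(345,206)]
print(Rt.inv().apply(ray(m,P,[z+14.4+28,z+37.4,z+37.4,z-8.6,z-8.6])-s["ee_pos"]))
im=cv2.imread("pics/w2.png");print(im[215,215:230].tolist(),im[215,340:352].tolist()); print(im[225:240,280].tolist(),im[195:215,260].tolist())
a=im[190:350,200:360];cv2.imwrite("pics/c2.png",cv2.resize(a,(600,600),interpolation=2))
E
```

```text
L dir deg 0.37713656 pt tool xy [119.77 -24.17]
R dir deg 0.3061558 pt tool xy [118.76  17.91]
0 left -24.959152 right 17.271986 mid -3.843583
100 left -24.300915 right 17.806334 mid -3.2472906
150 left -23.971796 right 18.073507 mid -2.9491444
end dir deg -89.36902 pt tool xy [77.65 -1.51]
tcp [550.21 -11.8  113.76]
[[  0.99  -0.41 -42.4 ]
 [ 34.53 -15.15 -37.37]
 [ 34.55  11.9  -37.42]
 [ 32.7  -32.33   8.66]
 [ 32.74  31.72   8.54]]
[[207, 231, 242], [207, 232, 242], [196, 225, 237], [169, 198, 211], [136, 158, 162], [130, 142, 143], [142, 150, 156], [151, 157, 166], [155, 162, 171], [154, 161, 170], [155, 161, 170], [155, 162, 172], [155, 162, 170], [154, 161, 169], [154, 160, 169]] [[150, 156, 164], [150, 157, 164], [151, 158, 166], [153, 159, 167], [150, 157, 164], [142, 150, 155], [123, 140, 129], [107, 137, 101], [102, 140, 87], [103, 143, 88], [103, 144, 87], [104, 145, 88]]
[[150, 156, 164], [148, 154, 162], [149, 154, 163], [149, 154, 162], [138, 143, 150], [107, 111, 116], [69, 71, 75], [51, 52, 54], [48, 50, 52], [48, 49, 52], [49, 50, 52], [47, 49, 50], [48, 51, 53], [48, 50, 52], [49, 51, 52]] [[63, 84, 53], [64, 86, 56], [63, 85, 55], [63, 85, 55], [64, 86, 54], [63, 85, 55], [62, 85, 55], [69, 89, 64], [81, 94, 83], [94, 101, 102], [101, 105, 110], [105, 110, 115], [119, 125, 130], [138, 143, 151], [150, 155, 164], [155, 160, 168], [158, 163, 171], [156, 162, 171], [157, 162, 171], [157, 162, 170]]
```

View pics/c2.png

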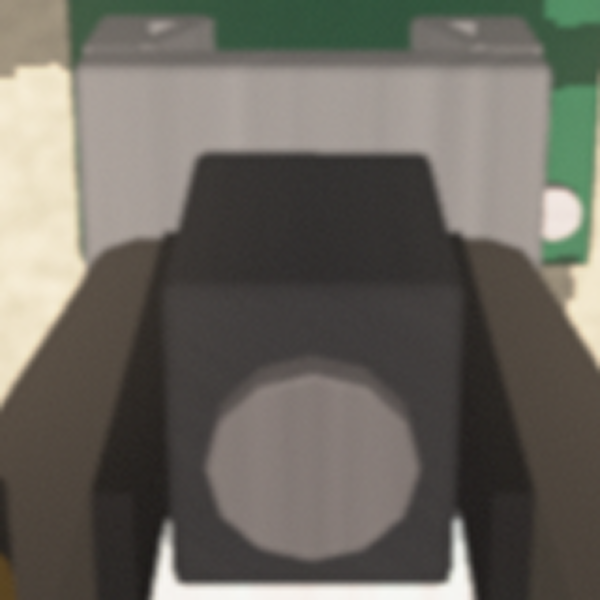

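```bash
python3 -m pendant '[[170,[10,-1.5,10],[0,0,0.1]],[170,[25,-3.2,25],[0,0,0.35]],[170,[30,-3.2,40],[0,0,0.35]],[170,[30,-3.2,55],[0,0,0.35]],[170,[30,-3.2,60],[0,0,0.35]],[170,[30,-3.2,60],[0,0,0.35]],[170,[30,-3.2,60],[0,0,0.35]]]' && python3 -m pendant '[[170,[0,0,2],[0,0,0]],[170,[0,0,2],[0,0,0]],[170,[0,0,2],[0,0,0]]]' && python3 -m pendant '[[170,[0,0,1],[0,0,0]],[170,[0,0,2],[0,0,0]],[170,[0,0,2],[0,0,0]]]'; python3 - <<'E'
from h import *
shot("wrist","w3");print(arm.state()["ee_pos"],arm.state()["eef_rot"])
E
```

```text
time_s: 5.2
ee_pos: [551.9, 18.6, 55.0]
eef_rot: [2.351, 2.082, 0.001]
contact_force: [0.9, 0.3, -5.9]
gripper_width: 34.0
grasp_force: 40.0
time_s: 5.5
ee_pos: [551.7, 19.0, 53.0]
eef_rot: [2.351, 2.083, 0.001]
contact_force: [-0.0, 0.1, -6.6]
gripper_width: 33.6
grasp_force: 40.0
time_s: 5.8
ee_pos: [551.2, 19.2, 50.4]
eef_rot: [-2.351, -2.083, 0.0]
contact_force: [-0.1, 0.1, -7.0]
gripper_width: 33.8
grasp_force: 40.0
[551.2417657   19.13940256  50.46498789] [-2.35112464e+00 -2.08333761e+00  3.29931676e-04]
```

View pics/w3.png

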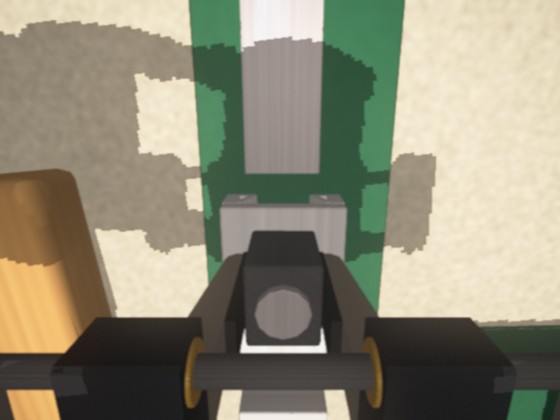

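```bash
python3 rail.py w3 100 165 243 321; python3 - <<'E'
from h import *
np.set_printoptions(precision=2,suppress=True)
m=np.load("pics/w3.npy",allow_pickle=True).item();s=arm.state();Rt=R.from_rotvec(s["eef_rot"]);z=s["ee_pos"][2]
im=cv2.imread("pics/w3.png").astype(int);g=(im[...,1]-im[...,2])/(im.sum(2)+1)
for r in(212,222,232,242):
    t=.06;a=g[r];l=np.where(a[200:240]>t)[0][-1]+200;q=np.where(a[330:370]>t)[0][0]+330
    l+=(a[l]-t)/(a[l]-a[l+1]);q-=(a[q]-t)/(a[q]-a[q-1])
    P=Rt.inv().apply(ray(m,[(l,r),(q,r)],z-8.6)-s["ee_pos"]);print(r,l,q,P[:,:2].ravel(),P[:,1].mean())
E
```

```text
L dir deg -0.038574412 pt tool xy [ 69.42 -22.04]
R dir deg -0.07970556 pt tool xy [69.4  19.47]
0 left -21.991728 right 19.567705 mid -1.2120113
100 left -22.059052 right 19.428593 mid -1.3152294
150 left -22.092714 right 19.359037 mid -1.3668385
end dir deg -89.89697 pt tool xy [47.14  1.14]
tcp [551.24  19.14  50.46]
212 218.45147540983606 347.2116504854369 [ 29.17 -34.69  29.14  33.35] -0.6713093834320318
222 218.8608848584776 346.7585528219971 [ 23.62 -34.77  23.59  33.4 ] -0.6856807738239965
232 219.5570631067961 346.0401829561868 [ 17.98 -34.69  17.94  33.3 ] -0.6945398448383706
242 219.85478971962615 345.52030422757804 [ 12.23 -34.83  12.2   33.32] -0.7577517537873106
```

```bash
python3 -m pendant '[[170,[5,-0.6,1],[0,0,0]],[170,[8,-0.6,1.5],[0,0,0]],[170,[8,-0.6,1.5],[0,0,0]]]' && python3 -m pendant '[[170,[0,0,0.4],[0,0,0]],[170,[0,0,0.8],[0,0,0]],[170,[0,0,0.8],[0,0,0]]]'
```

```text
time_s: 6.15
ee_pos: [551.8, 27.6, 49.3]
eef_rot: [2.351, 2.084, 0.0]
contact_force: [-0.2, 1.4, -5.3]
gripper_width: 33.7
grasp_force: 40.0
time_s: 6.45
ee_pos: [552.0, 27.7, 49.2]
eef_rot: [-2.351, -2.083, -0.001]
contact_force: [-3.6, 3.2, 1.3]
gripper_width: 33.9
grasp_force: 40.0
```

```bash
python3 -m pendant '[[170,[2,0,-0.4],[0,0,0]],[170,[4,0,-0.4],[0,0,0]],[170,[6,0,-0.4],[0,0,0]],[170,[8,0,-0.4],[0,0,0]],[170,[10,0,-0.4],[0,0,0]],[170,[10,0,-0.4],[0,0,0]]]'
```

```text
time_s: 7.05
ee_pos: [553.3, 37.1, 49.0]
eef_rot: [2.35, 2.083, 0.001]
contact_force: [0.2, -2.1, -2.2]
gripper_width: 33.7
grasp_force: 40.0
```

```bash
python3 -m pendant '[[170,[2,0,0],[0,0,0]],[170,[4,0,0],[0,0,0]],[170,[7,0,0],[0,0,0]],[170,[10,0,0],[0,0,0]],[170,[13,0,0],[0,0,0]],[170,[16,0,0],[0,0,0]],[170,[16,0,0],[0,0,0]]]'; python3 - <<'E'
from h import *
shot("wrist","w4");print(arm.state()["contact_force"],arm.state()["ft_torque"])
E
```

```text
time_s: 7.75
ee_pos: [555.1, 53.5, 48.9]
eef_rot: [2.351, 2.084, 0.001]
contact_force: [-0.4, -2.6, 0.6]
gripper_width: 33.9
grasp_force: 40.0
[-0.54660145 -1.4221676   0.38536829] [-0.89659533  0.11855554 -0.00834009]
```

View pics/w4.png

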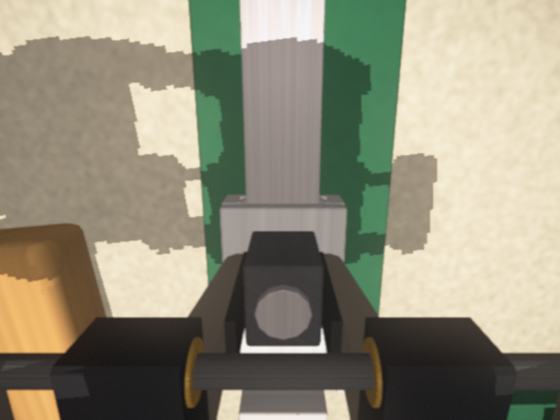

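```bash
python3 -m pendant '[[170,[4,0,0],[0,0,0]],[170,[8,0,0],[0,0,0]],[170,[12,0,0],[0,0,0]],[170,[16,0,0],[0,0,0]],[170,[20,0,0],[0,0,0]],[170,[20,0,0],[0,0,0]]]' && python3 -m pendant '[[60,[0,0,0],[0,0,0]],[60,[0,0,0],[0,0,0]],[60,[0,0,0],[0,0,0]],[60,[0,0,0],[0,0,0]],[60,[0,0,-40],[0,0,0]],[60,[0,0,-80],[0,0,0]],[60,[0,0,-120],[0,0,0]],[60,[0,0,-120],[0,0,0]]]'
```

```text
time_s: 8.4
ee_pos: [557.4, 73.6, 48.9]
eef_rot: [-2.351, -2.084, -0.001]
contact_force: [-0.6, -3.1, 2.0]
gripper_width: 33.7
grasp_force: 40.0
time_s: 9.2
ee_pos: [561.5, 72.7, 175.6]
eef_rot: [2.345, 2.078, 0.014]
contact_force: [0.9, 0.3, 1.0]
gripper_width: 70.2
grasp_force: 0.0
```

```bash
python3 - <<'E'
from h import *
s=arm.state();print(tool(np.array([538.1,-86.9,150])-s["ee_pos"]),np.degrees(2*np.arctan2(s["eef_rot"][1],s["eef_rot"][0])),s["ee_pos"])
E
```

```text
[-161.28357434   -4.30200401   25.40076065] 83.08510687731545 [561.47503638  72.70370312 175.61957958]
```

```bash
python3 -m pendant '[[0,[-40,0,0],[0,0,0]],[0,[-80,-2,0],[0,0,8]],[0,[-120,-4,0],[0,0,16]],[0,[-150,-4,0],[0,0,24]],[0,[-161,-4,0],[0,0,32]],[0,[-161,-4,0],[0,0,40]],[0,[-161,-4,0],[0,0,48]],[0,[-161,-4,0],[0,0,56]],[0,[-161,-4,0],[0,0,64]],[0,[-161,-4,0],[0,0,72]]]' && python3 -m pendant '[[0,[0,0,0],[0,0,8]],[0,[0,0,0],[0,0,16]],[0,[0,0,0],[0,0,18]],[0,[0,0,0],[0,0,18]],[0,[0,0,0],[0,0,18]]]';  python3 - <<'E'
from h import *
s=arm.state();print(tool(np.array([538.1,-86.9,32])-s["ee_pos"]),np.degrees(2*np.arctan2(s["eef_rot"][1],s["eef_rot"][0])),s["ee_pos"])
shot("wrist","w5");shot("top","t5")
E
```

```text
time_s: 10.2
ee_pos: [533.5, -86.2, 167.7]
eef_rot: [-3.127, -0.294, 0.002]
contact_force: [0.4, -0.6, -0.1]
gripper_width: 91.5
grasp_force: 0.0
time_s: 10.7
ee_pos: [533.6, -86.4, 168.1]
eef_rot: [-3.135, 0.188, 0.001]
contact_force: [1.4, 0.2, -1.3]
gripper_width: 91.8
grasp_force: 0.0
[4.60665038e+00 6.89155638e-02 1.36061377e+02] 353.14706277333215 [533.64501404 -86.35753432 168.06536299]
```

View pics/w5.png

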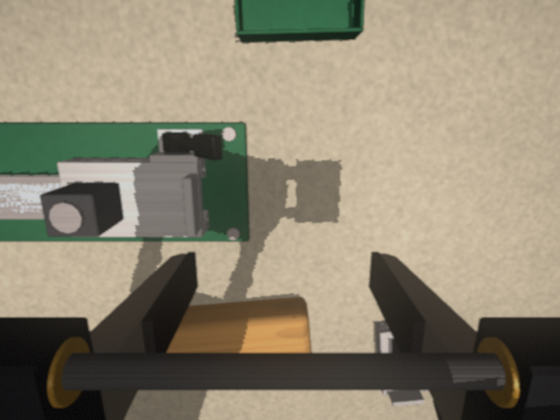

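```bash
python3 - <<'E'
from h import *
np.set_printoptions(precision=1,suppress=True)
m=np.load("pics/w5.npy",allow_pickle=True).item();t=np.load("pics/t5.npy",allow_pickle=True).item()
O=np.array([556.5,66.0]);u=np.array([.1197,.9928]);v=np.array([.9928,-.1197])
pf=lambda W:np.c_[(W[:,:2]-O)@v,(W[:,:2]-O)@u]
P=[(305,298),(180,306),(203,157),(203,236),(203,197),(222,147),(248,123),(248,240)]
print(pf(ray(m,P,[45,45,40,40,64,75,10,10])))
print("top cam block corners",pf(ray(t,[(279,260),(279,283)],45)))
E
```

```text
[[ -93.  -174.7]
 [-101.5  -56.9]
 [  37.8  -86.6]
 [ -33.1  -82. ]
 [   9.   -90. ]
 [  49.7 -109.1]
 [  64.5 -122.4]
 [ -48.3 -119.2]]
top cam block corners [[-115.1 -180.1]
 [-170.9 -185.4]]
```

```bash
python3 -m pendant '[[0,[4.5,0,40],[0,0,0]],[0,[4.5,0,80],[0,0,0]],[0,[4.5,0,115],[0,0,0]],[0,[4.5,0,134],[0,0,0]],[0,[4.5,0,134],[0,0,0]],[0,[4.5,-5,134],[0,0,0]],[0,[4.5,-10,134],[0,0,0]],[0,[4.5,-15,134],[0,0,0]],[0,[4.5,-20,134],[0,0,0]],[0,[4.5,-20,134],[0,0,0]]]'
```

```text
time_s: 11.8
ee_pos: [542.4, -67.8, 36.6]
eef_rot: [3.134, -0.188, 0.006]
contact_force: [-0.2, -3.5, 3.4]
gripper_width: 91.6
grasp_force: 1.8
```

```bash
python3 -m pendant '[[0,[0,-5,0],[0,0,0]],[0,[0,-11,0],[0,0,0]],[0,[0,-17,0],[0,0,0]],[0,[0,-23,0],[0,0,0]],[0,[0,-29,0],[0,0,0]],[0,[0,-35,0],[0,0,0]],[0,[0,-41,0],[0,0,0]],[0,[0,-47,0],[0,0,0]],[0,[0,-53,0],[0,0,0]],[0,[0,-57,0],[0,0,0]]]' && python3 -m pendant '[[0,[0,-6,0],[0,0,0]],[0,[0,-12,0],[0,0,0]],[0,[0,-18,0],[0,0,0]],[0,[0,-24,0],[0,0,0]],[0,[0,-30,0],[0,0,0]],[0,[0,-36,0],[0,0,0]],[0,[0,-42,0],[0,0,0]],[0,[0,-46,0],[0,0,0]],[0,[0,-48,0],[0,0,0]]]'
```

```text
time_s: 12.8
ee_pos: [549.3, -12.2, 36.6]
eef_rot: [3.133, -0.188, 0.005]
contact_force: [-0.2, -8.5, 6.5]
gripper_width: 91.7
grasp_force: 4.5
time_s: 13.7
ee_pos: [555.0, 35.5, 36.6]
eef_rot: [3.133, -0.188, 0.005]
contact_force: [-1.7, -9.3, 5.7]
gripper_width: 92.1
grasp_force: 4.8
```

```bash
python3 -m pendant '[[0,[0,-4,0],[0,0,0]],[0,[0,-8,0],[0,0,0]],[0,[0,-11,0],[0,0,0]],[0,[0,-12,0],[0,0,0]]]' && python3 -m pendant '[[0,[0,-1,0],[0,0,0]],[0,[0,-2,0],[0,0,0]],[0,[0,-2,0],[0,0,0]]]' && python3 -m pendant '[[0,[0,-1,0],[0,0,0]],[0,[0,-2,0],[0,0,0]],[0,[0,-2,0],[0,0,0]]]'
```

```text
time_s: 14.1
ee_pos: [556.4, 47.3, 36.6]
eef_rot: [3.133, -0.188, 0.005]
contact_force: [-1.9, -9.3, 5.1]
gripper_width: 92.2
grasp_force: 4.9
time_s: 14.4
ee_pos: [556.6, 49.3, 36.6]
eef_rot: [3.133, -0.189, 0.005]
contact_force: [-1.0, -8.4, 4.7]
gripper_width: 91.8
grasp_force: 4.5
time_s: 14.7
ee_pos: [556.9, 51.2, 36.6]
eef_rot: [3.133, -0.189, 0.005]
contact_force: [-2.1, -8.0, 5.5]
gripper_width: 91.8
grasp_force: 4.5
```

```bash
for i in 1; do :; done; python3 -m pendant '[[0,[0,-1,0],[0,0,0]],[0,[0,-2,0],[0,0,0]],[0,[0,-2,0],[0,0,0]]]' && python3 -m pendant '[[0,[0,-1,0],[0,0,0]],[0,[0,-2,0],[0,0,0]],[0,[0,-2,0],[0,0,0]]]' && python3 -m pendant '[[0,[0,-1,0],[0,0,0]],[0,[0,-1,0],[0,0,0]]]'
```

```text
time_s: 15.0
ee_pos: [557.1, 53.2, 36.6]
eef_rot: [3.133, -0.189, 0.005]
contact_force: [-1.1, -8.6, 5.3]
gripper_width: 91.5
grasp_force: 4.5
time_s: 15.3
ee_pos: [557.4, 55.2, 36.6]
eef_rot: [3.133, -0.189, 0.005]
contact_force: [-0.5, -8.5, 6.4]
gripper_width: 92.0
grasp_force: 4.5
time_s: 15.5
ee_pos: [557.4, 55.5, 36.6]
eef_rot: [3.132, -0.188, 0.005]
contact_force: [-2.3, -10.5, 6.7]
gripper_width: 91.9
grasp_force: 5.9
```

```bash
python3 -m pendant '[[0,[0,-0.7,0],[0,0,0]],[0,[0,-1,0],[0,0,0]],[0,[0,-1,0],[0,0,0]]]' && python3 -m pendant '[[0,[0,-0.5,0],[0,0,0]],[0,[0,-1,0],[0,0,0]],[0,[0,-1,0],[0,0,0]]]'
```

```text
time_s: 15.8
ee_pos: [557.5, 55.5, 36.8]
eef_rot: [3.13, -0.188, 0.004]
contact_force: [-3.2, -15.3, 8.2]
gripper_width: 92.0
grasp_force: 7.7
time_s: 16.1
ee_pos: [557.9, 55.6, 36.9]
eef_rot: [3.129, -0.188, 0.005]
contact_force: [-3.4, -18.6, 6.6]
gripper_width: 91.7
grasp_force: 9.3
```

```bash
python3 -m pendant '[[0,[0,3,0],[0,0,0]],[0,[0,16,0],[0,0,0]],[0,[0,16,-40],[0,0,0]],[0,[0,16,-75],[0,0,0]],[0,[25,16,-80],[0,0,0]],[0,[47.5,16,-80],[0,0,0]],[0,[47.5,16,-80],[0,0,0]],[0,[47.5,16,-80],[0,0,0]]]'; python3 - <<'E'
from h import *
s=arm.state();print(s["ee_pos"],s["eef_rot"])
shot("wrist","w6");shot("scene","s6")
a=cv2.imread("pics/w6.png");b=cv2.imread("pics/s6.png")[220:400,230:400]
cv2.imwrite("pics/c6.png",np.hstack([cv2.resize(a,(480,360)),cv2.resize(b,(320,360),interpolation=2)]))
E
```

```text
time_s: 16.9
ee_pos: [600.4, 38.4, 114.0]
eef_rot: [-3.135, 0.189, 0.003]
contact_force: [0.1, 0.2, 0.5]
gripper_width: 91.8
grasp_force: 0.0
[600.43373043  38.35734859 113.99177124] [-3.13534793  0.18919536  0.00322815]
```

View pics/c6.png

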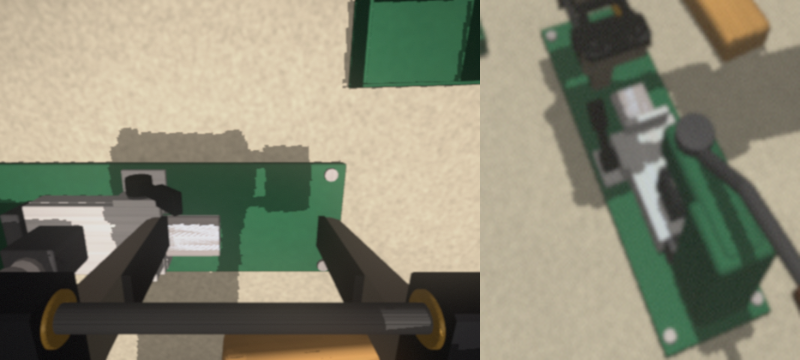

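```bash
python3 - <<'E'
from h import *
np.set_printoptions(precision=1,suppress=True)
m=np.load("pics/w6.npy",allow_pickle=True).item()
O=np.array([556.5,66.0]);u=np.array([.1197,.9928]);v=np.array([.9928,-.1197])
pf=lambda W:np.c_[(W[:,:2]-O)@v,(W[:,:2]-O)@u]
s=7/6
P=np.array([(219,240),(219,218),(219,255),(166,218),(166,240),(172,200),(345,163),(345,271)])*s
print(pf(ray(m,P,[28,28,28,40,40,72,10,10])))
E
python3 - <<'E'
import cv2
a=cv2.imread("pics/w6.png")[180:330,90:290];cv2.imwrite("pics/c7.png",cv2.resize(a,(800,600),interpolation=2))
E
```

```text
[[  -4.    -0.1]
 [  18.3   -0.7]
 [ -19.8    0.2]
 [  23.5   44.7]
 [   2.2   46.3]
 [  51.7   30.3]
 [  65.8 -117.5]
 [ -49.  -128.7]]
```

View pics/c7.png

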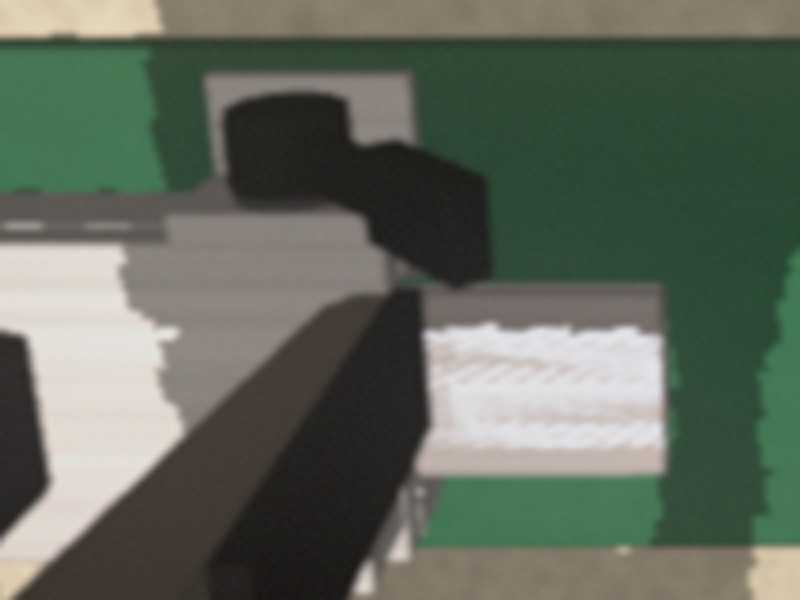

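```bash
python3 - <<'E'
from h import *
np.set_printoptions(precision=1,suppress=True)
m=np.load("pics/w6.npy",allow_pickle=True).item()
O=np.array([556.5,66.0]);u=np.array([.1197,.9928]);v=np.array([.9928,-.1197])
pf=lambda W:np.c_[(W[:,:2]-O)@v,(W[:,:2]-O)@u]
P=np.array([(388,290),(437,480),(425,515),(412,560)])/4+[90,180]
print(pf(ray(m,P,[40,10,10,40])))
print(pf(ray(m,np.array([(460,285),(488,260),(488,180),(390,140)])/4+[90,180],[75]*4)))
print(pf(arm.state()["ee_pos"][None]))
E
```

```text
[[ 25.   49.6]
 [-32.7  51.3]
 [-41.4  54.5]
 [-33.   49.4]]
[[40.6 27.6]
 [44.9 22.9]
 [58.3 22.1]
 [64.9 36.9]]
[[ 46.4 -22.1]]
```

```bash
python3 -m pendant '[[0,[3.5,4,10],[0,0,0]],[0,[3.5,4,20],[0,0,0]],[0,[3.5,4,30],[0,0,0]],[0,[3.5,4,34],[0,0,0]],[0,[3.5,4,37],[0,0,0]],[0,[3.5,4,40],[0,0,0]],[0,[3.5,4,42],[0,0,0]],[0,[3.5,4,42],[0,0,0]]]' && python3 -m pendant '[[0,[0,0,2],[0,0,0]],[0,[0,0,4],[0,0,0]],[0,[0,0,6],[0,0,0]],[0,[0,0,6],[0,0,0]]]'
```

```text
time_s: 17.8
ee_pos: [604.4, 30.9, 75.1]
eef_rot: [3.131, -0.187, -0.001]
contact_force: [-9.0, -10.9, 15.5]
gripper_width: 91.7
grasp_force: 9.3
time_s: 18.2
ee_pos: [604.6, 27.4, 70.8]
eef_rot: [3.125, -0.185, -0.001]
contact_force: [-14.3, -20.7, 23.3]
gripper_width: 91.8
grasp_force: 16.2
```

```bash
python3 -m pendant '[[0,[0,0,-10],[0,0,0]],[0,[0,0,-25],[0,0,0]],[0,[0,-10,-25],[0,0,0]],[0,[0,-10,-25],[0,0,0]],[0,[0,-10,-25],[0,0,0]]]'; python3 - <<'E'
from h import *
np.set_printoptions(precision=1,suppress=True)
O=np.array([556.5,66.0]);u=np.array([.1197,.9928]);v=np.array([.9928,-.1197])
W=arm.state()["ee_pos"][None];print((W[:,:2]-O)@v,(W[:,:2]-O)@u)
shot("wrist","w8");a=cv2.imread("pics/w8.png")[150:360,40:320];cv2.imwrite("pics/c8.png",cv2.resize(a,(800,600),interpolation=2))
E
```

```text
time_s: 18.7
ee_pos: [605.2, 44.7, 91.0]
eef_rot: [-3.136, 0.187, 0.002]
contact_force: [-0.3, 1.0, 0.0]
gripper_width: 92.0
grasp_force: 0.0
[50.9] [-15.3]
```

View pics/c8.png

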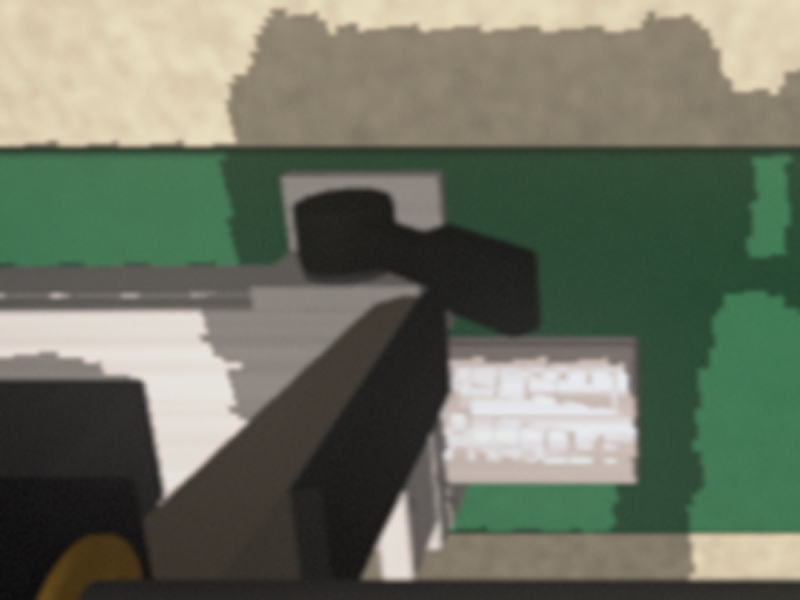

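```bash
python3 -m pendant '[[0,[0,0,8],[0,0,0]],[0,[0,0,12],[0,0,0]],[0,[0,0,15],[0,0,0]],[0,[0,0,15],[0,0,0]]]' && python3 -m pendant '[[0,[0,0,4],[0,0,0]],[0,[0,0,7],[0,0,0]],[0,[0,0,7],[0,0,0]]]'
```

```text
time_s: 19.15
ee_pos: [605.0, 43.8, 75.6]
eef_rot: [-3.136, 0.19, 0.003]
contact_force: [-0.0, 0.0, 0.2]
gripper_width: 92.1
grasp_force: 0.0
time_s: 19.45
ee_pos: [605.3, 43.8, 69.1]
eef_rot: [-3.136, 0.189, 0.001]
contact_force: [0.1, -0.2, -0.4]
gripper_width: 91.7
grasp_force: 0.0
```

```bash
python3 -m pendant '[[0,[0,0,2],[0,0,0]],[0,[0,0,4],[0,0,0]],[0,[0,0,4],[0,0,0]]]' && python3 -m pendant '[[0,[0,0,2],[0,0,0]],[0,[0,0,4],[0,0,0]],[0,[0,0,4],[0,0,0]]]'; python3 - <<'E'
from h import *
np.set_printoptions(precision=1,suppress=True)
s=arm.state();print(s["contact_force"])
O=np.array([556.5,66.0]);u=np.array([.1197,.9928]);v=np.array([.9928,-.1197])
m=np.load("pics/w8.npy",allow_pickle=True).item()
P=np.array([(538,250),(538,325),(515,335)])/(800/280)+[40,150]
for z in(60,70,80):
    W=ray(m,P,z)[:,:2]-O;print(z,W@v,W@u)
E
```

```text
time_s: 19.75
ee_pos: [606.0, 43.8, 66.1]
eef_rot: [-3.136, 0.189, -0.001]
contact_force: [-0.7, -0.6, 1.8]
gripper_width: 91.7
grasp_force: 0.8
time_s: 20.05
ee_pos: [606.6, 43.6, 62.7]
eef_rot: [3.136, -0.19, 0.003]
contact_force: [-0.7, 0.3, 4.7]
gripper_width: 91.5
grasp_force: 1.8
[-0.7  0.3  4.7]
60 [56.9 39.5 37.2] [17.8 18.6 23.7]
70 [60.7 44.1 41.9] [16.1 16.9 21.7]
80 [64.4 48.7 46.6] [14.5 15.2 19.8]
```

```bash
python3 -m pendant '[[0,[0,2,0],[0,0,0]],[0,[0,5,0],[0,0,0]],[0,[0,7,0],[0,0,0]],[0,[0,7,0],[0,0,0]]]' && python3 -m pendant '[[0,[0,0,1],[0,0,0]],[0,[0,0,2],[0,0,0]],[0,[0,0,2],[0,0,0]]]' && python3 -m pendant '[[0,[0,0,1],[0,0,0]],[0,[0,0,2],[0,0,0]],[0,[0,0,2],[0,0,0]]]'
```

```text
time_s: 20.45
ee_pos: [604.8, 37.5, 61.5]
eef_rot: [-3.134, 0.19, -0.0]
contact_force: [1.9, 5.2, 1.2]
gripper_width: 91.5
grasp_force: 2.0
time_s: 20.75
ee_pos: [604.8, 36.5, 59.7]
eef_rot: [3.135, -0.189, -0.0]
contact_force: [0.1, 1.2, 4.0]
gripper_width: 91.8
grasp_force: 1.8
time_s: 21.05
ee_pos: [604.9, 35.8, 58.0]
eef_rot: [3.134, -0.189, 0.0]
contact_force: [-0.5, 0.5, 4.9]
gripper_width: 91.8
grasp_force: 1.9
```

```bash
python3 -m pendant '[[0,[0,0,1],[0,0,0]],[0,[0,0,1.5],[0,0,0]],[0,[0,0,1.5],[0,0,0]]]' && python3 -m pendant '[[0,[0,0,1],[0,0,0]],[0,[0,0,1],[0,0,0]]]' && python3 -m pendant '[[0,[0,0,1],[0,0,0]],[0,[0,0,1],[0,0,0]]]'
```

```text
time_s: 21.35
ee_pos: [605.1, 35.7, 56.6]
eef_rot: [3.134, -0.189, 0.001]
contact_force: [-0.6, -0.9, 5.1]
gripper_width: 92.0
grasp_force: 2.1
time_s: 21.55
ee_pos: [605.2, 35.6, 55.7]
eef_rot: [3.134, -0.189, 0.001]
contact_force: [-0.1, -1.7, 4.5]
gripper_width: 91.4
grasp_force: 2.0
time_s: 21.75
ee_pos: [605.3, 35.6, 54.7]
eef_rot: [3.134, -0.189, 0.002]
contact_force: [-1.0, -1.4, 5.6]
gripper_width: 92.0
grasp_force: 2.0
```

```bash
python3 -m pendant '[[0,[0,0,1],[0,0,0]],[0,[0,0,1],[0,0,0]]]' && python3 -m pendant '[[0,[0,0,1],[0,0,0]],[0,[0,0,1],[0,0,0]]]'
```

```text
time_s: 21.95
ee_pos: [605.3, 35.5, 53.7]
eef_rot: [3.134, -0.189, 0.002]
contact_force: [-0.1, -2.0, 4.2]
gripper_width: 91.9
grasp_force: 2.1
time_s: 22.15
ee_pos: [605.3, 35.5, 52.8]
eef_rot: [3.134, -0.189, 0.002]
contact_force: [-1.1, -1.8, 5.0]
gripper_width: 91.9
grasp_force: 2.1
```

```bash
python3 -m pendant '[[0,[0,0,1],[0,0,0]],[0,[0,0,1],[0,0,0]]]' && python3 -m pendant '[[0,[0,0,1],[0,0,0]],[0,[0,0,1],[0,0,0]]]' && python3 -m pendant '[[0,[0,0,1],[0,0,0]],[0,[0,0,1],[0,0,0]]]'
```

```text
time_s: 22.35
ee_pos: [605.4, 35.4, 51.8]
eef_rot: [3.134, -0.189, 0.002]
contact_force: [-1.1, -1.5, 4.5]
gripper_width: 91.8
grasp_force: 2.1
time_s: 22.55
ee_pos: [605.4, 35.3, 50.8]
eef_rot: [3.134, -0.189, 0.002]
contact_force: [-0.9, -2.1, 4.9]
gripper_width: 92.2
grasp_force: 2.1
time_s: 22.75
ee_pos: [605.5, 35.3, 49.8]
eef_rot: [3.134, -0.189, 0.002]
contact_force: [-0.9, -1.9, 5.2]
gripper_width: 91.8
grasp_force: 2.1
```

```bash
python3 -m pendant '[[0,[0,0,1],[0,0,0]],[0,[0,0,1],[0,0,0]]]' && python3 -m pendant '[[0,[0,0,1],[0,0,0]],[0,[0,0,1],[0,0,0]]]' && python3 -m pendant '[[0,[0,0,1],[0,0,0]],[0,[0,0,1],[0,0,0]]]'
```

```text
time_s: 22.95
ee_pos: [605.5, 35.3, 48.9]
eef_rot: [3.134, -0.189, 0.002]
contact_force: [0.2, -2.2, 5.7]
gripper_width: 91.8
grasp_force: 2.1
time_s: 23.15
ee_pos: [605.5, 35.2, 47.9]
eef_rot: [3.133, -0.189, 0.002]
contact_force: [-1.0, -1.9, 5.4]
gripper_width: 91.7
grasp_force: 2.1
time_s: 23.35
ee_pos: [605.5, 35.2, 46.9]
eef_rot: [3.133, -0.189, 0.002]
contact_force: [0.1, -2.4, 5.1]
gripper_width: 91.7
grasp_force: 2.2
```

```bash
python3 -m pendant '[[0,[0,0,1],[0,0,0]],[0,[0,0,1],[0,0,0]]]' && python3 -m pendant '[[0,[0,0,1],[0,0,0]],[0,[0,0,1],[0,0,0]]]' && python3 -m pendant '[[0,[0,0,1],[0,0,0]],[0,[0,0,1],[0,0,0]]]'
```

```text
time_s: 23.55
ee_pos: [605.6, 35.1, 45.9]
eef_rot: [3.133, -0.189, 0.003]
contact_force: [0.4, -2.6, 5.2]
gripper_width: 92.0
grasp_force: 2.2
time_s: 23.75
ee_pos: [605.6, 35.1, 44.9]
eef_rot: [3.133, -0.189, 0.003]
contact_force: [-0.4, -3.1, 6.1]
gripper_width: 92.0
grasp_force: 2.2
time_s: 23.95
ee_pos: [605.6, 35.0, 43.9]
eef_rot: [3.133, -0.189, 0.003]
contact_force: [-0.5, -2.9, 4.8]
gripper_width: 92.2
grasp_force: 2.1
```

```bash
python3 -m pendant '[[0,[0,0,1],[0,0,0]],[0,[0,0,1],[0,0,0]]]' && python3 -m pendant '[[0,[0,0,1],[0,0,0]],[0,[0,0,1],[0,0,0]]]' && python3 -m pendant '[[0,[0,0,1],[0,0,0]],[0,[0,0,1],[0,0,0]]]'
```

```text
time_s: 24.15
ee_pos: [605.6, 35.0, 42.9]
eef_rot: [3.133, -0.189, 0.003]
contact_force: [-0.4, -3.0, 4.4]
gripper_width: 91.6
grasp_force: 2.2
time_s: 24.35
ee_pos: [605.6, 34.9, 41.9]
eef_rot: [3.133, -0.189, 0.003]
contact_force: [-0.0, -3.5, 5.1]
gripper_width: 91.6
grasp_force: 2.2
time_s: 24.55
ee_pos: [605.6, 34.9, 40.9]
eef_rot: [3.133, -0.189, 0.003]
contact_force: [-0.5, -2.6, 5.5]
gripper_width: 91.8
grasp_force: 2.2
```

```bash
python3 -m pendant '[[0,[0,0,1],[0,0,0]],[0,[0,0,1],[0,0,0]]]' && python3 -m pendant '[[0,[0,0,1],[0,0,0]],[0,[0,0,1],[0,0,0]]]' && python3 -m pendant '[[0,[0,0,1],[0,0,0]],[0,[0,0,1],[0,0,0]]]'
```

```text
time_s: 24.75
ee_pos: [605.6, 34.8, 39.9]
eef_rot: [3.133, -0.189, 0.003]
contact_force: [-0.1, -3.0, 5.1]
gripper_width: 91.8
grasp_force: 2.2
time_s: 24.95
ee_pos: [605.6, 34.8, 38.9]
eef_rot: [3.133, -0.189, 0.003]
contact_force: [-0.1, -3.4, 4.1]
gripper_width: 92.0
grasp_force: 2.2
time_s: 25.15
ee_pos: [605.5, 34.7, 37.9]
eef_rot: [3.133, -0.189, 0.002]
contact_force: [-1.1, -3.6, 4.3]
gripper_width: 91.6
grasp_force: 2.3
```

```bash
python3 -m pendant '[[0,[0,0,1],[0,0,0]],[0,[0,0,1],[0,0,0]]]' && python3 -m pendant '[[0,[0,0,1],[0,0,0]],[0,[0,0,1],[0,0,0]]]' && python3 -m pendant '[[0,[0,0,1],[0,0,0]],[0,[0,0,1],[0,0,0]]]'
```

```text
time_s: 25.35
ee_pos: [605.6, 34.6, 36.9]
eef_rot: [3.132, -0.189, 0.003]
contact_force: [-0.2, -4.2, 5.0]
gripper_width: 92.3
grasp_force: 2.4
time_s: 25.55
ee_pos: [605.6, 34.6, 36.0]
eef_rot: [3.132, -0.189, 0.002]
contact_force: [-0.4, -3.8, 5.7]
gripper_width: 91.5
grasp_force: 2.6
time_s: 25.75
ee_pos: [605.7, 34.5, 35.1]
eef_rot: [3.132, -0.189, 0.003]
contact_force: [0.3, -5.4, 5.7]
gripper_width: 91.8
grasp_force: 2.8
```

```bash
python3 -m pendant '[[0,[0,0,1],[0,0,0]],[0,[0,0,1],[0,0,0]]]' && python3 -m pendant '[[0,[0,0,0.7],[0,0,0]],[0,[0,0,0.7],[0,0,0]]]'
```

```text
time_s: 25.95
ee_pos: [605.7, 34.4, 34.2]
eef_rot: [3.132, -0.189, 0.003]
contact_force: [-0.7, -5.6, 6.2]
gripper_width: 91.7
grasp_force: 3.2
time_s: 26.15
ee_pos: [605.8, 34.3, 33.6]
eef_rot: [3.132, -0.189, 0.003]
contact_force: [-0.4, -5.7, 6.8]
gripper_width: 91.7
grasp_force: 3.6
```

```bash
python3 -m pendant '[[0,[0,0,1],[0,0,0]],[0,[0,0,1],[0,0,0]]]' && python3 -m pendant '[[0,[0,0,1],[0,0,0]],[0,[0,0,1],[0,0,0]]]'
```

```text
time_s: 26.35
ee_pos: [605.8, 34.2, 32.7]
eef_rot: [3.132, -0.189, 0.003]
contact_force: [-0.9, -6.2, 7.6]
gripper_width: 92.2
grasp_force: 4.0
time_s: 26.55
ee_pos: [605.8, 34.2, 31.9]
eef_rot: [3.132, -0.189, 0.003]
contact_force: [-2.2, -6.1, 8.9]
gripper_width: 91.6
grasp_force: 4.5
```

```bash
python3 -m pendant '[[0,[0,0,1],[0,0,0]],[0,[0,0,1],[0,0,0]]]' && python3 -m pendant '[[0,[0,0,1],[0,0,0]],[0,[0,0,1],[0,0,0]],[0,[0,0,1],[0,0,0]]]'
```

```text
time_s: 26.75
ee_pos: [605.8, 34.1, 31.0]
eef_rot: [3.132, -0.189, 0.003]
contact_force: [-2.6, -5.9, 9.5]
gripper_width: 91.4
grasp_force: 4.9
time_s: 27.05
ee_pos: [605.9, 34.1, 30.2]
eef_rot: [3.132, -0.189, 0.003]
contact_force: [-2.6, -7.1, 11.4]
gripper_width: 92.2
grasp_force: 5.5
```

```bash
python3 -m pendant '[[0,[0,0,0.6],[0,0,0]],[0,[0,0,0.6],[0,0,0]],[0,[0,0,0.6],[0,0,0]]]'; python3 -c "
from h import *
for i in range(4):
  imaging.grab_frame('top');print(arm.state()['contact_force'])"
```

```text
time_s: 27.35
ee_pos: [605.9, 34.1, 29.8]
eef_rot: [3.132, -0.188, 0.003]
contact_force: [-2.8, -6.8, 11.9]
gripper_width: 91.8
grasp_force: 6.0
[-3.65489237 -6.11773143 11.89295837]
[-3.17764188 -6.66837123 11.47582391]
[-3.09113698 -5.85238467 13.12434929]
[-3.29544853 -6.89438629 12.0829004 ]
```

```bash
python3 -m pendant '[[0,[0,1.5,-3],[0,0,0]],[0,[0,2,-20],[0,0,0]],[0,[0,2,-60],[0,0,0]],[0,[0,30,-100],[0,0,0]],[0,[0,70,-120],[0,0,0]],[0,[0,70,-120],[0,0,0]],[0,[0,70,-120],[0,0,0]]]'; python3 - <<'E'
from h import *
shot("wrist","w9");print(arm.state()["ee_pos"],arm.state()["contact_force"]);shot("top","t9")
a=cv2.imread("pics/w9.png");b=cv2.imread("pics/t9.png")[130:310,80:320]
cv2.imwrite("pics/c9.png",np.hstack([cv2.resize(a,(440,330)),cv2.resize(b,(360,330))]))
E
```

```text
time_s: 28.25
ee_pos: [595.9, -33.4, 147.4]
eef_rot: [3.136, -0.192, -0.001]
contact_force: [0.4, 0.4, -1.0]
gripper_width: 92.0
grasp_force: 0.0
[595.36216179 -32.37435442 146.37766262] [1.06637133 0.52128379 0.52248664]
```

View pics/c9.png

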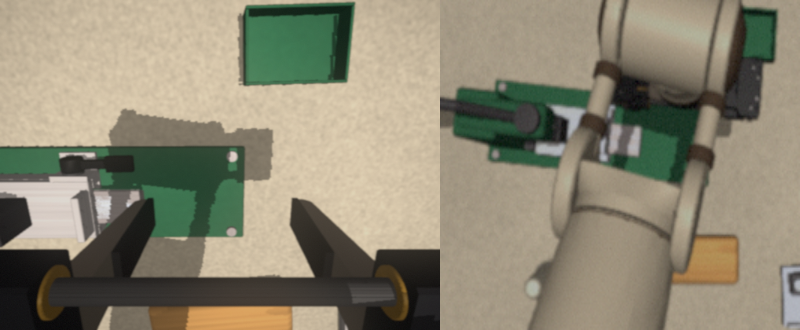

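```bash
python3 - <<'E'
from h import *
np.set_printoptions(precision=1,suppress=True)
m=np.load("pics/w9.npy",allow_pickle=True).item()
O=np.array([556.5,66.0]);u=np.array([.1197,.9928]);v=np.array([.9928,-.1197])
P=np.array([(93,190),(142,190),(133,163)])*14/11
W=ray(m,P,[40,28,32])[:,:2]-O;print(np.c_[W@v,W@u])
E
```

```text
[[25.2 44.8]
 [20.4 -4.1]
 [52.9  1.7]]
```

```bash
python3 -c "
from rig import ticket;print(ticket.finish_job())"
```

```text
the job is handed in; nothing more can be done
None
```

I slid the middle-sized carriage onto the rail and pushed it home: it stopped moving as the push reached about 19 N, and the last picture puts its rear within about 1 mm of where it should be. I then pressed the clamp handle to about 12 N (it stiffened near level), backed the arm off and handed the job in at about 28 s; I never touched the bystanders, but my first try at the handle landed on its tip with about 23 N down and only swung it partway, before the pad had met the rail.

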